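# Shift the jar mill's gear lever across and into third

## Robot

A 6-joint arm with a two-finger parallel gripper is mounted at the origin on the work surface. World frame = base frame: x ahead of the robot, y to its left, z up, the work surface at z = 0. Lengths are in m, angles in degrees, forces in N, time in s.
With the tool pointing down it reaches from about 0.275 to 0.85 m from the base axis. Payload 5.2 kg.
Tool frame: the origin (TCP) lies between the finger pads; the fingertips stand 14 mm ahead of it and the grasp point (between the pads) lies 5 mm behind it; z points along the fingers, y is the line along which they close (so a half turn about z gives the same grasp; the last joint's range is limited). The gripper opens to 85 mm and grips with 20 to 120 N. Pads are 22 mm wide; open, the fingers measure 114 mm over their backs; the gripper's body (76 mm by 85 mm) begins 54 mm behind the grasp point. The pads swing forward as they close: fully open they stand 13 mm farther back than shut.
Start: joints at [61.318, 14.817, 87.949, -0, 77.235, -11.62], TCP at [0.161, 0.526, 0.245] pointing down, gripper open.
Joint ranges: [-179.93, 179.93], [-52.35, 119.4], [10.71, 147.94], [-69.91, 249.91], [12.55, 155.21], [-178.61, 178.61]. Speed limits (degrees/s): [147.25, 147.25, 180, 180, 180, 180].

## Interface

Orientations are given as a 3x3 rotation matrix whose columns are the frame's x, y, z axes.
In Python, from workcell import env gives the robot as it stands.
- The arm moves only by the tool drive_tool, never from a script. Its argument "series" is a list that holds one entry, the list of rows, each a list of 5 numbers: the shift along the tool's x, y, z in cm, then the turn about the tool's z in rad, then the opening, from 0 (shut) to 1 (fully open). In form: [[[dx, dy, dz, roll, claw], ...]]. A call has exactly 8 rows; each row shifts and turns the commanded pose from where the row before left it, along the tool's axes as they then stand; what a row does not reach is not made up. A row lasts 1/12 s, in which the tool goes at most 41.7 mm and 7.16 degrees, less where a joint would pass 70% of its speed; a pose out of reach is approached as far as the arm can. A call with a gripper value outside its range is refused whole. The fingers move at their own pace and stop on an object; "squeeze" is the grip in N (left out, the last holds). Time passes only in rows, so rows that do not move let the fingers close, or fill a call up. It gives the time, the measured TCP pose, the force, the opening and the grip force at its end, in the units of the state.
- env.observe(): the state, without advancing time (a new reading comes with each control period).
- env.read_camera(name): name is "side" or "top" or "wrist"; returns a dict with "frame" (384x512x3 uint8, red, green, blue), "z_map" (384x512 float32, m along the optical axis (not along the pixel's ray), 0 where there is no reading), "intrinsics" (3x3 intrinsics, pixels), "pose" (4x4, takes a point from camera to world coordinates); the wrist camera has in their place "mount" (4x4, takes a point from camera to tool coordinates, whose origin is the TCP and whose axes are the flange's). Camera axes: x right, y up, looking along -z (the intrinsics and any distortion apply to the point x, -y, -z); pixel columns grow to the right and rows downward; lengths in m; the calibration is good to about 2 mm. A picture is of the moment at which its call begins: read the wrist's pose just before it.
- env.close_job(): hands the job in; it is judged then, once.
Trained networks look in a picture, given as the dict that the camera call returned (one of the last four; its "shot" number tells which), for a name from the list of things; names that differ only in an ending like _2 or _b are one class to them, and where a whole thing is asked for, a point or a joint stands for the part that bears it (a point fixed in the world has none). Each returns a list of dicts, best first, with "score" (0 to 1); they miss things now and then, are a little off and sometimes report something else, mostly with a low value. They report only what shows in the picture. A call takes as long as a camera call.
- env.search_frame(name, picture): "bbox" ([left, top, right, bottom] in pixels, round what is visible of it).
- env.masks_of(name, picture): "mask" (384x512 bool, what is visible of it) and "bbox" ([left, top, right, bottom] in pixels, round what is visible of it).
The state is a dict: "time": time; "joint_pos": joint angles; "joint_velocities": joint speeds; "joint_efforts": joint torques, N m; "position": TCP position; "orientation": TCP orientation; "ft_force": force on the tool from outside, world axes, zero at the start; "wrist_torque": the same for the moment, N m; "width": finger opening in m; "finger_force": force on a finger pad.
Only numpy, scipy, OpenCV 4.12 (cv2) and the standard library are available. Lean on these libraries where they do the work, as an engineer would, in place of code of your own. Each camera call takes 0.05 s, during which the arm holds its last target. There are 200 camera calls.

## Task

The jar mill on the bench is stopped with its gear lever somewhere in the left-hand leg of the H gate; set it to third speed. With the fingertips only, push the lever into the cross channel, across to the right-hand leg and then forward, away from you, into the third slot until it is fully home, then take your hand away. Do not grip or force the lever, do not dip it into fourth (right-hand leg, near end) on the way, and leave the jar, the bottles and the carton standing as they are.

Things in the scene. Friction and masses are not known exactly. Their poses are not given: they have to be found in the camera images.
- mill: bench jar mill. Origin on the bench, under the gate's centre; x = forward, away from the operator, y = to his left; turned up to 0.3 rad. Grey gearbox 220 (x) x 170 (y) mm round the origin, 124 high; motor behind it, x = 110 to 246 mm, to 140 high; to its right a pan with two rubber rollers, y = -85 to -420 mm, x = -115 to 115 mm, to 112 high
- gate: steel plate with the H gate on top of the gearbox, 110 (x) x 128 (y) x 6 mm. Same origin and axes as the mill: the gate's centre is 130 mm straight above the origin, on the plate's upper face. Two legs along x, 14 mm wide, at y = +18 mm (left) and -18 mm (right), open from x = -29 to 29 mm; the cross channel joins them at x = -7 to 7 mm. The tongues between have round noses, radius 11 mm
- third_slot (a point): where the rod's axis passes the plate when home in third: 24 mm forward, 18 mm right of the gate's centre, 130 mm above the bench. First = left leg forward, second = left leg near end, third = right leg forward, fourth = right leg near end (marked with one to four dots)
- gear_lever: 10 mm steel rod with a black ball knob, 40 mm in diameter. Origin = ball centre, z along the rod. Tilts about a pivot 52 mm above the mill's origin; pivot to ball centre 170 mm (upright: 222 mm above the bench). Ball from pivot, mill axes: (sin f, -sin a cos f, cos a cos f) x 170 mm with f = lever_fore, a = lever_across. Stiff: 3 N at the ball; stays where left; 2 mm play in the slots
- lever_fore (a joint): tilt of the lever forward (+) or back (-), rad: 0 in the cross channel, about +0.31 at the forward end of a leg, about -0.31 at the near end. The lever starts anywhere from -0.29 to 0.29
- lever_across (a joint): tilt of the lever to the right (+) or left (-), rad: about -0.24 in the left leg (where it starts), +0.24 in the right leg, 0.03 rad of play
- jar: white ceramic mill jar 120 mm in diameter and 172 mm long, lying loose along y on the mill's rollers, its top 215 mm above the bench; origin on its axis, at its middle. Bystander
- wash_bottle: white squeeze bottle with blue cap and bent spout, 64 mm in diameter, 167 mm tall in all, standing to the left of the mill; origin under its centre. Bystander
- amber_bottle: brown bottle with paper label and black cap, 54 mm in diameter, 125 mm tall, standing at the left of the mill towards the robot; origin under its centre. Bystander
- carton: plain white carton 50 x 50 x 105 mm, standing in front of the mill on the left; origin under its centre. Bystander

How it is judged:
By the outcome, as a careful person would: the job done as asked, in the order asked, and still so for the second after the job is handed in, with the robot touching nothing.
It also fails if it takes over 64 s, if anything falls off the work surface, if the arm or the gripper's body presses on something with over 40 N, if the wrist force passes 120 N, or if a joint passes its speed limit or range.

## Working session

There is one attempt and no reset: what is moved stays moved. The work goes in short steps, Python scripts to look and compute and a tool call to move; the robot and the scene stay as the last step left them, time stands still between calls to the robot, and variables do not carry over. Pictures are saved under pics/ and viewed, at most 10 in all, crops included, and the job is handed in when it is done.

Besides the shell and the picture viewer there is one more tool, called after "Request:" as name(argument=value, ...), one argument or row to a line, values as JSON. drive_tool: Moves the arm, as the interface text tells. Its arguments: {"type":"object","properties":{"series":{"type":"array","items":{"type":"array","items":{"type":"array","items":{"type":"number"}}}},"squeeze":{"type":"number"}},"required":["series"]}

```bash
mkdir -p pics
cat > h.py <<'E'
import numpy as np, cv2
from workcell import env
def pts(p,mask):
    K=np.array(p["intrinsics"]);z=p["z_map"];v,u=np.nonzero(mask&(z>0));d=z[v,u]
    c=np.stack([(u-K[0,2])/K[0,0]*d,-(v-K[1,2])/K[1,1]*d,-d,np.ones_like(d)])
    if "pose" in p: T=np.array(p["pose"])
    else:
        s=env.observe();T=np.eye(4);T[:3,:3]=s["orientation"];T[:3,3]=s["position"];T=T@np.array(p["mount"])
    return (T@c)[:3].T
def save(p,n): cv2.imwrite("pics/"+n,p["frame"][:,:,::-1])
E
python3 - <<'E'
from h import *
s=env.observe();print(s["time"],s["position"],np.round(s["orientation"],3).tolist(),s["width"])
ims=[]
for c in ["side","top"]:
    p=env.read_camera(c);ims.append(p["frame"]);print(c,np.round(p["pose"],2).tolist())
    for n in ["gear_lever","gate","mill","jar","wash_bottle","amber_bottle","carton"]:
        r=env.masks_of(n,p)
        if r:
            q=pts(p,r[0]["mask"]);print(n,round(r[0]["score"],2),r[0]["bbox"],np.round(np.median(q,0),3),np.round(np.percentile(q,2,axis=0),3),np.round(np.percentile(q,98,axis=0),3))
    save(p,c+"0.png")
E
```

```text
0.0 [0.1610876  0.52531856 0.24447288] [[-0.956, 0.293, -0.001], [0.293, 0.956, -0.002], [0.0, -0.002, -1.0]] 0.08543334219589657
side [[0.98, -0.13, 0.12, 0.66], [0.18, 0.73, -0.66, -0.58], [-0.0, 0.67, 0.74, 0.86], [0.0, 0.0, 0.0, 1.0]]
gear_lever 0.57 [256.7, 126.9, 273.4, 170.5] [0.553 0.164 0.216] [ 0.535  0.151 -0.001] [0.569 0.42  0.235]
gate 0.57 [230.7, 150.3, 288.3, 199.4] [0.558 0.128 0.129] [0.497 0.065 0.121] [0.614 0.199 0.133]
mill 0.79 [136.4, 125.1, 363.1, 364.2] [ 0.559 -0.013  0.1  ] [ 0.38 -0.29  0.02] [0.773 0.198 0.14 ]
jar 0.97 [173.2, 202.9, 253.0, 292.2] [ 0.506 -0.155  0.2  ] [ 0.44  -0.205  0.128] [ 0.558 -0.05   0.215]
wash_bottle 0.97 [296.8, 119.9, 323.1, 161.9] [0.657 0.301 0.092] [0.628 0.29  0.029] [0.685 0.331 0.146]
amber_bottle 0.54 [251.4, 118.4, 269.4, 153.3] [0.508 0.326 0.076] [ 0.485  0.182 -0.001] [0.542 0.502 0.219]
carton 0.74 [201.0, 140.5, 224.0, 177.5] [0.396 0.22  0.078] [ 0.342  0.208 -0.002] [0.423 0.313 0.107]
top [[-0.02, 1.0, -0.09, 0.44], [-1.0, -0.02, -0.01, 0.03], [-0.01, 0.09, 1.0, 1.17], [0.0, 0.0, 0.0, 1.0]]
gear_lever 0.72 [177.7, 172.6, 204.7, 191.2] [0.548 0.176 0.23 ] [0.531 0.159 0.156] [0.563 0.194 0.237]
gate 0.84 [175.2, 150.5, 245.8, 216.4] [0.551 0.131 0.129] [0.495 0.072 0.12 ] [0.612 0.198 0.134]
mill 0.66 [161.5, 74.3, 410.7, 275.8] [0.538 0.05  0.107] [ 0.376 -0.269  0.044] [0.771 0.214 0.141]
jar 0.57 [285.5, 173.8, 378.0, 243.1] [ 0.491 -0.113  0.204] [ 0.432 -0.192  0.161] [ 0.55  -0.031  0.216]
wash_bottle 0.73 [110.0, 116.0, 148.8, 160.3] [0.646 0.314 0.107] [0.622 0.294 0.011] [0.685 0.346 0.164]
amber_bottle 0.97 [112.0, 193.0, 145.7, 218.9] [0.51  0.33  0.085] [0.487 0.314 0.009] [0.535 0.355 0.126]
carton 0.6 [150.9, 241.5, 184.7, 278.5] [0.392 0.234 0.103] [ 0.363  0.211 -0.001] [0.419 0.268 0.108]
```

Run:
```python
from h import *
from scipy.optimize import least_squares
T=[];
for c in ["top","side"]:
    p=env.read_camera(c)
    full=pts(p,p["z_map"]>0)
    g=env.masks_of("gate",p)[0]["mask"]; q=pts(p,g); q=q[(abs(q[:,2]-.13)<.006)]
    r=cv2.minAreaRect((q[:,:2]*1000).astype(np.float32));print(c,"gate",r)
    # gearbox+motor+pan rect: mill mask yaw
    m=env.masks_of("mill",p)[0]["mask"]; qm=pts(p,m); qm=qm[(qm[:,2]>.115)&(qm[:,2]<.145)]
    print(" mill top",cv2.minAreaRect((qm[:,:2]*1000).astype(np.float32)))
    b=full[(np.hypot(full[:,0]-.55,full[:,1]-.172)<.045)&(full[:,2]>.195)&(full[:,2]<.25)]
    f=least_squares(lambda x:np.linalg.norm(b-x,axis=1)-.02,[.55,.175,.215],loss="soft_l1",f_scale=.002);print(" ball",f.x,len(b),b.max(0))
    im=p["frame"]
    crop=im[60:300,90:420] if c=="top" else im[90:330,130:380]
    T.append(cv2.resize(crop,(400,300*400//400),interpolation=cv2.INTER_CUBIC))
cv2.imwrite("pics/a.png",np.hstack(T)[:,:,::-1])
```

```text
top gate ((555.2822265625, 136.2679443359375), (129.67703247070312, 112.13848876953125), 77.12347412109375)
 mill top ((581.6993408203125, -40.835723876953125), (502.118408203125, 355.05523681640625), 76.66288757324219)
 ball [0.54881583 0.17994839 0.21546288] 327 [0.5665542  0.19699459 0.23897244]
side gate ((555.5530395507812, 136.98948669433594), (138.2159423828125, 113.44160461425781), 76.92667388916016)
 mill top ((581.1285400390625, -42.121490478515625), (498.8184509277344, 354.4627990722656), 75.63011932373047)
 ball [0.55099475 0.17822517 0.21488538] 225 [0.5703629  0.1920892  0.23638963]
```

View pics/a.png

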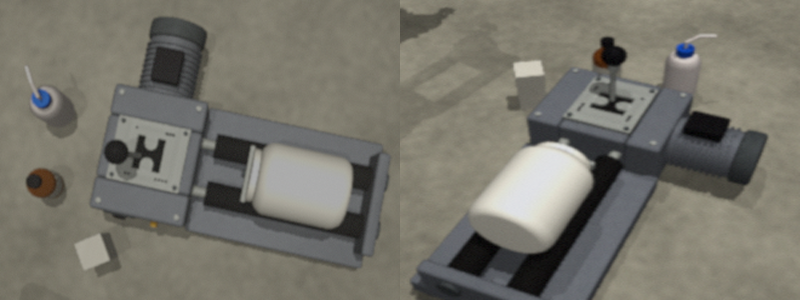

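The picture shows the lever knob in the left leg, slightly to the near side (left panel, about 117,152). The sphere fit gives mill x ≈ -16 mm, y ≈ +41 mm, and the mill is turned about -12.9°. I'll align the closed tool with the mill and go to the near side of the knob.

Request:
drive_tool(
  series=[
    [[0,0,0,-0.072,0],[-2.6,-1.6,0,0,0],[-2.6,-1.6,0,0,0],[-2.6,-1.6,0,0,0],[-2.6,-1.6,0,0,0],[-2.6,-1.6,0,0,0],[-2.6,-1.6,0,0,0],[-2.6,-1.6,0,0,0]],
  ],
  squeeze=20,
)

```text
time: 1.77
position: [0.3145, 0.3748, 0.2455]
orientation: [[-0.975, 0.224, 0.0], [0.224, 0.975, 0.0], [-0.0, 0.0, -1.0]]
ft_force: [0.9, 0.0, 0.5]
width: -0.0002
finger_force: 0.0
```

Request:
drive_tool(
  series=[
    [[-2.6,-1.6,0,0,0],[-2.6,-1.6,0,0,0],[-2.6,-1.6,0,0,0],[-2.6,-1.6,0,0,0],[-2.6,-1.6,0,0,0],[-2.6,-1.6,0.5,0,0],[-1.0,-1.0,1,0,0],[0,0,1,0,0]],
  ],
)

```text
time: 2.43
position: [0.4541, 0.2331, 0.2202]
orientation: [[-0.974, 0.227, 0.002], [0.227, 0.974, -0.001], [-0.002, -0.0, -1.0]]
ft_force: [-0.4, 0.3, 0.2]
width: -0.0
finger_force: 0.0
```

```bash
cat >> h.py <<'E'
from scipy.optimize import least_squares
def state(g=(.5554,.1366),yaw=np.radians(-12.9)):
    R=np.array([[np.cos(yaw),np.sin(yaw)],[-np.sin(yaw),np.cos(yaw)]])
    s=env.observe();o=np.array(s["orientation"])
    print("t",s["time"],"tcp mill mm",np.round(R@(np.array(s["position"])[:2]-g)*1000,1),"z",round(s["position"][2],4),"tool yaw(y)",np.degrees(np.arctan2(o[1,1],o[0,1])).round(2),"F mill",np.round(R@np.array(s["ft_force"])[:2],1),s["ft_force"][2].round(1) if hasattr(s["ft_force"][2],"round") else s["ft_force"][2],"w",s["width"])
    for c in ["top","side"]:
        p=env.read_camera(c);r=env.masks_of("gear_lever",p)
        if not r: print(c,"none");continue
        b=pts(p,r[0]["mask"]);b=b[(b[:,2]>.198)&(b[:,2]<.245)]
        if len(b)<20: print(c,"few");continue
        m=np.median(b,0)-[0,0,.012]
        f=least_squares(lambda x:np.linalg.norm(b-x,axis=1)-.02,m,loss="soft_l1",f_scale=.001).x
        print(c,round(r[0]["score"],2),len(b),"ball mill mm",np.round(R@(f[:2]-g)*1000,1),"z",f[2].round(4))
    return p
E
python3 -c "
from h import *
state()"
```

```text
t 2.4333 tcp mill mm [-120.3   71.4] z 0.2202 tool yaw(y) 76.86 F mill [-0.4  0.2] 0.2 w -2.60580162309763e-06
top 0.65 326 ball mill mm [-16.   40.8] z 0.2155
side 0.75 214 ball mill mm [-13.8  39.8] z 0.2151
```

Request:
drive_tool(
  series=[
    [[0,-1.5,0.5,0,0],[0,-1.6,0.6,0,0],[-2,0,0,0,0],[-2,0,0,0,0],[-1.5,0,0,0,0],[-0.5,0,0,0,0],[0,0,0,0,0],[0,0,0,0,0]],
  ],
)

```text
time: 3.3
position: [0.5024, 0.1926, 0.2095]
orientation: [[-0.975, 0.223, -0.001], [0.223, 0.975, 0.0], [0.001, 0.0, -1.0]]
ft_force: [-0.1, 0.5, 0.2]
width: -0.0002
finger_force: 0.0
```

```bash
python3 -c "
from h import *
state()"
```

```text
t 3.3 tcp mill mm [-64.2  42.8] z 0.2095 tool yaw(y) 77.12 F mill [-0.2  0.4] 0.2 w -0.00015736370963483025
top 0.43 124 ball mill mm [-16.2  41.2] z 0.2163
side 0.81 213 ball mill mm [-13.7  39.7] z 0.2151
```

Request:
drive_tool(
  series=[
    [[-0.6,-0.2,0,0,0],[-0.6,0,0,0,0],[-0.6,0,0,0,0],[-0.4,0,0,0,0],[-0.4,0,0,0,0],[-0.2,0,0,0,0],[0,0,0,0,0],[0,0,0,0,0]],
  ],
)

```text
time: 4.17
position: [0.5301, 0.1835, 0.2092]
orientation: [[-0.975, 0.224, -0.0], [0.224, 0.975, -0.0], [0.0, -0.0, -1.0]]
ft_force: [-1.9, 0.8, 1.1]
width: 0.0001
finger_force: 1.0
```

```bash
python3 -c "
from h import *
state()"
```

```text
t 4.1667 tcp mill mm [-35.1  40.1] z 0.2092 tool yaw(y) 77.06 F mill [-2.   0.3] 1.1 w 0.00010747983072108684
top none
side 0.66 200 ball mill mm [-4.3 39.6] z 0.2157
```

Request:
drive_tool(
  series=[
    [[-0.2,0,0,0,0],[-0.2,0,0,0,0],[0,0,0,0,0],[0,0,0,0,0],[1,0,0,0,0],[1.5,0,0,0,0],[1.5,0,0,0,0],[0,0,0,0,0]],
  ],
)

```text
time: 5.03
position: [0.4923, 0.1921, 0.2091]
orientation: [[-0.975, 0.223, -0.002], [0.223, 0.975, -0.0], [0.002, -0.001, -1.0]]
ft_force: [-0.3, -0.3, 0.1]
width: -0.0
finger_force: 0.0
```

Run:
```python
from h import *
p=state()
p=env.read_camera("top")
cv2.imwrite("pics/b.png",cv2.resize(p["frame"][140:230,160:270],None,fx=5,fy=5,interpolation=cv2.INTER_CUBIC)[:,:,::-1])
```

```text
t 5.0333 tcp mill mm [-73.9  40. ] z 0.2091 tool yaw(y) 77.11 F mill [-0.2 -0.4] 0.1 w -2.4523961220458262e-05
top 0.63 211 ball mill mm [-2.9 40.8] z 0.2161
side 0.69 215 ball mill mm [-0.8 39.8] z 0.2159
```

View pics/b.png

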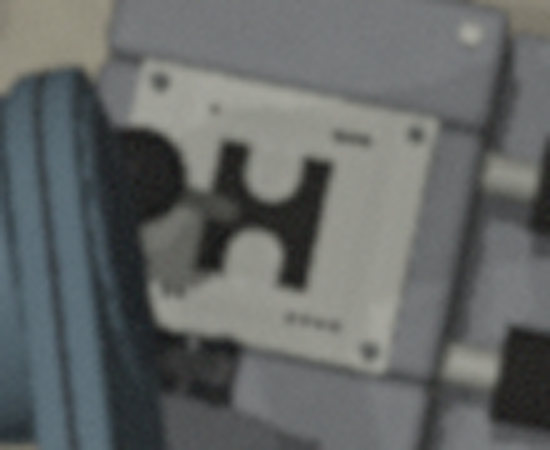

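The crop shows the rod (about 215,205) at the mouth of the cross channel. Next I go round to the left of the knob.

Request:
drive_tool(
  series=[
    [[0,2.5,0,0,0],[0,2.5,0,0,0],[-1.5,0.5,0,0,0],[-2,0,0,0,0],[-2,0,0,0,0],[-1.5,0,0,0,0],[0,0,0,0,0],[0,0,0,0,0]],
  ],
)

```text
time: 5.95
position: [0.5762, 0.229, 0.2086]
orientation: [[-0.974, 0.225, -0.001], [0.225, 0.974, -0.0], [0.001, -0.0, -1.0]]
ft_force: [-1.2, -0.7, -0.3]
width: -0.0002
finger_force: 0.0
```

```bash
python3 -c "
from h import *
state()"
```

```text
t 5.95 tcp mill mm [-0.3 94.8] z 0.2086 tool yaw(y) 76.99 F mill [-1.  -0.9] -0.3 w -0.00022688994461447578
top 0.82 210 ball mill mm [-2.6 41.1] z 0.2165
side 0.81 220 ball mill mm [-0.6 39.6] z 0.2155
```

Request:
drive_tool(
  series=[
    [[0,-0.8,0,0,0],[0,-0.8,0,0,0],[0,-0.8,0,0,0],[0,-0.5,0,0,0],[0,-0.5,0,0,0],[0,-0.5,0,0,0],[0,-0.5,0,0,0],[0,0,0,0,0]],
  ],
)

```text
time: 6.82
position: [0.5656, 0.1857, 0.2095]
orientation: [[-0.974, 0.225, 0.0], [0.225, 0.974, -0.0], [-0.0, -0.0, -1.0]]
ft_force: [-0.0, 2.5, 2.2]
width: -0.0001
finger_force: 1.4
```

```bash
python3 -c "
from h import *
state()"
```

```text
t 6.8167 tcp mill mm [-1.  50.1] z 0.2095 tool yaw(y) 77.02 F mill [-0.6  2.4] 2.2 w -0.00010869829519271574
top 0.56 30 ball mill mm [-1.4 16.7] z 0.2218
side 0.85 218 ball mill mm [-1.2 15.9] z 0.2199
```

Request:
drive_tool(
  series=[
    [[0,-0.7,0,0,0],[0,-0.7,0,0,0],[0,-0.7,0,0,0],[0,-0.7,0,0,0],[0,-0.7,0,0,0],[0,-0.7,0,0,0],[0,-0.5,0,0,0],[0,0,0,0,0]],
  ],
)

```text
time: 7.68
position: [0.5547, 0.1397, 0.2089]
orientation: [[-0.974, 0.225, -0.001], [0.225, 0.974, -0.001], [0.001, -0.001, -1.0]]
ft_force: [1.4, 1.4, 1.6]
width: -0.0002
finger_force: 0.7
```

```bash
python3 -c "
from h import *
state()"
```

```text
t 7.6833 tcp mill mm [-1.3  2.9] z 0.2089 tool yaw(y) 77.01 F mill [1.  1.6] 1.6 w -0.00018334979228332846
top none
side 0.62 230 ball mill mm [ -1.5 -31.1] z 0.2188
```

Request:
drive_tool(
  series=[
    [[0,-0.3,0,0,0],[0,-0.3,0,0,0],[0,-0.2,0,0,0],[0,-0.1,0,0,0],[0,0,0,0,0],[0,0,0,0,0],[0,0,0,0,0],[0,0,0,0,0]],
  ],
)

```text
time: 8.55
position: [0.5531, 0.1321, 0.2093]
orientation: [[-0.975, 0.224, -0.0], [0.224, 0.975, -0.0], [0.0, -0.0, -1.0]]
ft_force: [-0.2, 2.6, -1.4]
width: 0.0005
finger_force: 1.0
```

```bash
python3 -c "
from h import *
state()"
```

```text
t 8.55 tcp mill mm [-1.2 -4.9] z 0.2093 tool yaw(y) 77.06 F mill [-0.8  2.5] -1.4 w 0.0004843077533513187
top none
side 0.67 226 ball mill mm [ -1.6 -38.7] z 0.2169
```

Request:
drive_tool(
  series=[
    [[0,-0.1,0,0,0],[0,0,0,0,0],[0,1.5,0,0,0],[0,1.5,0,0,0],[2,0,0,0,0],[2,0,0,0,0],[2,0,0,0,0],[0,0,0,0,0]],
  ],
)

```text
time: 9.42
position: [0.498, 0.1741, 0.2095]
orientation: [[-0.975, 0.223, -0.002], [0.223, 0.975, -0.001], [0.002, -0.001, -1.0]]
ft_force: [-0.4, 0.2, -0.2]
width: -0.0002
finger_force: 0.0
```

Request:
drive_tool(
  series=[
    [[0,-2,0,0,0],[0,-2,0,0,0],[0,-2,0,0,0],[0,-0.5,0,0,0],[0,0,0,0,0],[0,0,0,0,0],[0,0,0,0,0],[0,0,0,0,0]],
  ],
)

```text
time: 10.08
position: [0.4869, 0.111, 0.2094]
orientation: [[-0.975, 0.223, 0.0], [0.223, 0.975, 0.0], [-0.0, 0.0, -1.0]]
ft_force: [-0.1, -0.5, 0.5]
width: 0.0
finger_force: 0.0
```

```bash
python3 -c "
from h import *
state()"
```

```text
t 10.0833 tcp mill mm [-61.  -40.2] z 0.2094 tool yaw(y) 77.1 F mill [ 0.  -0.5] 0.5 w 3.9367538212179655e-05
top few
side 0.51 222 ball mill mm [ -1.3 -39.2] z 0.2168
```

Request:
drive_tool(
  series=[
    [[-1,0,0,0,0],[-1,0,0,0,0],[-0.6,0,0,0,0],[-0.6,0,0,0,0],[-0.6,0,0,0,0],[-0.6,0,0,0,0],[-0.6,0,0,0,0],[0,0,0,0,0]],
  ],
)

```text
time: 10.95
position: [0.5365, 0.0989, 0.2092]
orientation: [[-0.975, 0.224, 0.0], [0.224, 0.975, -0.0], [-0.0, 0.0, -1.0]]
ft_force: [-1.5, -0.2, 1.0]
width: 0.0001
finger_force: 0.9
```

```bash
python3 -c "
from h import *
state()"
```

```text
t 10.95 tcp mill mm [-10. -41.] z 0.2092 tool yaw(y) 77.04 F mill [-1.4 -0.5] 1.0 w 0.00012227850585366288
top none
side 0.57 234 ball mill mm [ 20.2 -39.4] z 0.2156
```

Entering third. I'll keep pushing, more slowly near the end.

Request:
drive_tool(
  series=[
    [[-0.5,0,0,0,0],[-0.5,0,0,0,0],[-0.5,0,0,0,0],[-0.4,0,0,0,0],[-0.4,0,0,0,0],[-0.2,0,0,0,0],[0,0,0,0,0],[0,0,0,0,0]],
  ],
)

```text
time: 11.82
position: [0.5599, 0.0935, 0.2092]
orientation: [[-0.975, 0.224, -0.0], [0.224, 0.975, -0.0], [0.0, -0.0, -1.0]]
ft_force: [-2.4, 0.3, -1.9]
width: 0.0
finger_force: 0.9
```

```bash
python3 -c "
from h import *
state()"
```

```text
t 11.8167 tcp mill mm [ 14. -41.] z 0.2092 tool yaw(y) 77.06 F mill [-2.4 -0.2] -1.9 w 4.4978782738604844e-05
top none
side 0.58 239 ball mill mm [ 44.6 -38.5] z 0.2114
```

Request:
drive_tool(
  series=[
    [[-0.2,0,0,0,0],[-0.2,0,0,0,0],[-0.1,0,0,0,0],[0,0,0,0,0],[0,0,0,0,0],[0,0,0,0,0],[0,0,0,0,0],[0,0,0,0,0]],
  ],
)

```text
time: 12.68
position: [0.5644, 0.0926, 0.2091]
orientation: [[-0.975, 0.224, -0.001], [0.224, 0.975, 0.0], [0.001, -0.0, -1.0]]
ft_force: [-3.3, 1.0, -3.6]
width: 0.0
finger_force: 1.9
```

```bash
python3 -c "
from h import *
state()"
```

```text
t 12.6833 tcp mill mm [ 18.6 -40.9] z 0.2091 tool yaw(y) 77.07 F mill [-3.4  0.3] -3.6 w 1.6605748673928656e-05
top none
side 0.85 239 ball mill mm [ 48.8 -38.2] z 0.2101
```

Request:
drive_tool(
  series=[
    [[-0.1,0,0,0,0],[-0.1,0,0,0,0],[0,0,0,0,0],[0,0,0,0,0],[0,0,0,0,0],[0,0,0,0,0],[0,0,0,0,0],[0,0,0,0,0]],
  ],
)

```text
time: 13.55
position: [0.5654, 0.0923, 0.209]
orientation: [[-0.975, 0.224, -0.003], [0.224, 0.975, 0.0], [0.003, -0.0, -1.0]]
ft_force: [-7.1, 2.0, -2.3]
width: 0.0002
finger_force: 3.5
```

```bash
python3 -c "
from h import *
state()"
```

```text
t 13.55 tcp mill mm [ 19.6 -40.9] z 0.209 tool yaw(y) 77.07 F mill [-7.4  0.4] -2.3 w 0.00019970828018553611
top none
side 0.66 196 ball mill mm [ 49.7 -38.3] z 0.2098
```

Request:
drive_tool(
  series=[
    [[-0.1,0,0,0,0],[-0.05,0,0,0,0],[0,0,0,0,0],[0,0,0,0,0],[0,0,0,0,0],[0,0,0,0,0],[0,0,0,0,0],[0,0,0,0,0]],
  ],
)

```text
time: 14.42
position: [0.566, 0.0922, 0.2089]
orientation: [[-0.975, 0.223, -0.005], [0.223, 0.975, 0.001], [0.005, -0.0, -1.0]]
ft_force: [-10.3, 1.2, -0.5]
width: -0.0003
finger_force: 4.9
```

Force climbs to about 10 N and motion nearly stops, so it is against the end of the slot. I'll withdraw backwards, then up.

Request:
drive_tool(
  series=[
    [[1,0,0,0,0],[2,0,0,0,0],[2.5,0,0,0,0],[2.5,0,0,0,0],[2,0,-1,0,0],[0,0,-2,0,0],[0,0,-2,0,0],[0,0,-2,0,0]],
  ],
)

```text
time: 15.08
position: [0.4714, 0.1141, 0.2816]
orientation: [[-0.975, 0.224, 0.005], [0.224, 0.975, -0.0], [-0.005, 0.001, -1.0]]
ft_force: [-0.5, -0.3, -0.5]
width: -0.0
finger_force: 0.0
```

Request:
drive_tool(
  series=[
    [[2.5,0,0,0,0],[2.5,0,0,0,0],[2.5,0,0,0,0],[2.5,0,0,0,0],[0,0,0,0,0],[0,0,0,0,0],[0,0,0,0,0],[0,0,0,0,0]],
  ],
)

```text
time: 15.75
position: [0.3745, 0.1363, 0.2799]
orientation: [[-0.975, 0.224, 0.003], [0.224, 0.975, -0.0], [-0.003, 0.001, -1.0]]
ft_force: [0.3, 0.2, -0.6]
width: -0.0001
finger_force: 0.0
```

Run:
```python
from h import *
p=state()
t=env.read_camera("top")
a=cv2.resize(t["frame"][60:300,90:410],(400,300),interpolation=cv2.INTER_CUBIC)
b=cv2.resize(p["frame"][90:330,130:380],(400,300),interpolation=cv2.INTER_CUBIC)
cv2.imwrite("pics/c.png",np.hstack([a,b])[:,:,::-1])
```

```text
t 15.75 tcp mill mm [-176.3  -40.7] z 0.2799 tool yaw(y) 77.04 F mill [0.3 0.2] -0.6 w -0.00011108360638730733
top 0.54 321 ball mill mm [ 48.2 -37.4] z 0.2099
side 0.78 209 ball mill mm [ 50.4 -38.3] z 0.2096
```

View pics/c.png

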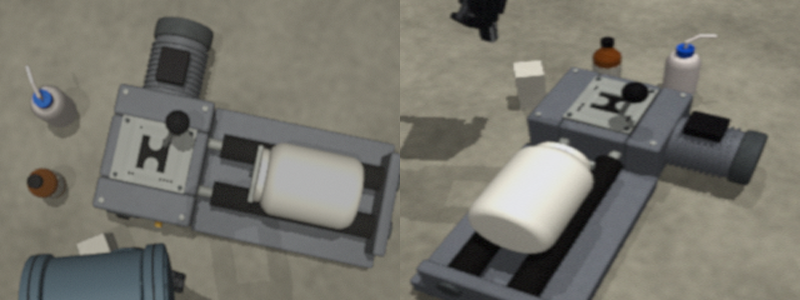

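The picture shows the knob forward in the right-hand leg, at about (178,122) in the left panel. The measured tilt matches the 24 mm end stop, where the ball should sit at about 49 mm. The jar, bottles and carton are in place and the hand is clear.

```bash
python3 -c "
from h import *
print(env.close_job())"
```

```text
the job is handed in; nothing more can be done
None
```

The gear lever is home in third: it was pushed to the slot's end stop with the fingertips only, and never entered fourth. The hand is clear, the jar, bottles and carton are standing as they were, and the job was handed in at about 16 s.

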